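# Separator sheet down, scale dish turned crosswise over the stack

### The job

We are stacking the kitchen scale's parts: lay the cork sheet flat and centred on top of the low round steel plate, running lengthwise from one black ear of the plate to the other, and let go of it. Then lift the steel dish by the wooden bar of its bow with the blue ball loose in it, turn it through a quarter turn so that the bar crosses the line of the plate's ears at a right angle, and finish still holding it there, level and motionless, centred about 5 cm above the sheet with nothing else carrying it. Keep the dish level and the ball in its middle all the way, do not shove the plate about, and leave the jars, canister, scraper and bowl where they are.

Things in the scene. Friction and masses are not known exactly. Their poses are not given: they have to be found in the camera images.
- plate: low round stainless steel plate, 160 mm across, 14 mm high, flat on top, lying loose on the table, 0.8 kg; two flat black ears (30 mm wide, 5 mm thick, lower than the top face) stick out on opposite sides to 108 mm from the centre. Origin: centre of the underside; x runs along the line of the ears, z up. Looks the same after a half turn
- sheet: stiff rectangular cork separator sheet, 140 x 60 x 8 mm, about 50 g, lying flat and loose on the table. Origin: centre of the underside; x along its 140 mm length, y across its 60 mm width, z up
- dish: round dished steel scale pan, 144 mm across the rim, 0.32 kg, on a foot 60 mm across; rim 24 mm up. A rigid thin wire bow rises from the rim at both ends of its x axis and carries a brown wooden grip bar over the middle. Origin: centre of the foot's underside; x along the bar, z up. At the start x is within 10 degrees of the plate's x. Looks the same after a half turn
- dish_grip (a point): centre of the dish's wooden grip bar: 70 mm long (along x), 12 mm wide (y), 16 mm high; on the dish's axis 95 mm above the foot's underside; axes as the dish
- dish_ball_seat (a point): where the ball's centre sits when it rests in the middle of the dish: on the dish's axis, 25 mm above the foot's underside; the bowl rises 6 degrees from the middle, 14 degrees beyond 22 mm out, so the ball rolls back
- ball_center (a point): centre of the blue ball, 30 mm in diameter, 35 g, lying loose in the middle of the dish
- jar_a: empty open glass mason jar, 76 mm across, 130 mm high, a bystander standing behind; origin: centre of its underside
- jar_b: second empty glass mason jar, the same; origin: centre of its underside
- canister: round green glass canister with cork top, 96 mm across, 142 mm high, a bystander standing behind; origin: centre of its underside
- scraper: scraper with blue blade and wooden handle, 240 mm long, lying at the robot's right, a bystander; origin: middle of its underside
- bowl: white ceramic bowl, 120 mm across, 55 mm high, a bystander at the robot's left; origin: centre of its underside
Not all that is in view belongs to the job. There is more than one size of the plate; the one meant has the size given above.

How it is judged:
On the way, in this order (a step that is already met when the one before it is completed fails the run):
1. the cork sheet lies flat, centred and lengthwise ear to ear on the plate, let go (horizontal distance between sheet and plate below 0.018 m and z of sheet in the frame of plate between 0.011 and 0.018 m and angle between the x axis of sheet and the x axis of plate, either way round below 0.2 rad and angle between sheet's own z axis and vertical below 0.06 rad and contact force between sheet and the fingers below 0.1 N), for 0.2 s.
2. the dish is lifted clear in the gripper with the ball in its middle (height (world z) of dish above 0.03 m and contact force between dish and the fingers above 1 N and distance between ball_center and dish_ball_seat below 0.03 m), for 0.2 s.
At the end, for the whole second after the job is handed in: Sheet flat, released on the plate, within 18 mm and 11 degrees of ear to ear; fingers alone hold the dish still, foot 20 to 90 mm above the sheet, within 25 mm of the plate's centre, bar within 10 degrees of square to the ears, level within 5.7 degrees, ball within 20 mm of its middle (all of step 1 and horizontal distance between dish and plate below 0.025 m and z of dish in the frame of sheet between 0.028 and 0.098 m and angle between the x axis of dish and the x axis of plate, either way round above 1.4 rad and angle between dish's own z axis and vertical below 0.1 rad and distance between ball_center and dish_ball_seat below 0.02 m and contact force between dish and the fingers above 1 N and contact force between dish and sheet below 0.1 N and contact force between dish and plate below 0.1 N and linear speed of dish below 0.03 m/s and angular speed of dish below 0.15 rad/s); the arm keeps its last pose, push and grip.
It fails at once if the ball strays more than 42 mm from the middle of the dish (distance between ball_center and dish_ball_seat above 0.042 m).
It fails at once if the dish tips more than 14 degrees (angle between dish's own z axis and vertical above 0.25 rad).
It fails at once if the plate is shoved more than 25 mm (distance of plate from where it was at the start of the episode above 0.025 m).
It fails at once if a jar, the canister, the scraper or the bowl is moved more than 20 mm (distance of any of jar_a, jar_b, canister, scraper, bowl from where it was at the start of the episode above 0.02 m).
It also fails if it takes over 69 s, if anything falls off the work surface, if the arm or the gripper's body presses on something with over 40 N, if the wrist force passes 120 N, or if a joint passes its speed limit or range.

### The arm

A 6-joint arm with a two-finger parallel gripper is mounted at the origin on the work surface. World frame = base frame: x ahead of the robot, y to its left, z up, the work surface at z = 0. Lengths are in m, angles in rad, forces in N, time in s.
With the tool pointing down it reaches from about 0.35 to 0.85 m from the base axis. Payload 8.1 kg.
Tool frame: the origin (TCP) lies on the centre line of the jaws, within the pads' length; the fingertips stand 17 mm ahead of it and the grasp point (between the pads) lies 2 mm behind it; x points along the fingers, z is the direction in which the jaws open and shut, and the axes are right-handed (so a half turn about x gives the same grasp; the last joint's range is limited). The gripper opens to 93 mm and grips with 3 to 60 N. Pads are 15 mm wide; open, the fingers measure 128 mm over their backs; the gripper's body (75 mm by 188 mm) begins 65 mm behind the grasp point.
Start: joints at [1.223, 0.13, 1.488, -0, 1.523, -0.085], TCP at [0.156, 0.579, 0.236] pointing down, gripper open.
Joint ranges: [-2.96, 2.96], [-0.89, 2.26], [0.02, 2.5], [-1.34, 4.48], [0, 2.73], [-2.66, 2.66]. Speed limits (rad/s): [2.39, 2.39, 2.79, 3.14, 3.14, 3.14].

### API

Orientations are given as a rotation vector (axis times angle).
In Python, from plant import telemetry, optics, workorder gives the robot as it stands.
- The arm moves only by the shell command python3 -m inch 'ROWS' [FORCE]. ROWS is JSON, a list that holds one entry, the list of rows, each a list of 7 numbers: the shift along the tool's x, y, z in m, then the turn, a rotation vector about the tool's x, y, z in rad, then the opening, from 0 (shut) to 1 (fully open). In form: [[[tx, ty, tz, ax, ay, az, grip], ...]]. A call has 1 to 20 rows; each row shifts and turns the pose as measured when the row begins, along the tool's axes as they then stand; what a row does not reach is not made up. A row lasts 1/10 s, in which the tool goes at most 50 mm and 8.59 degrees, less where a joint would pass 70% of its speed; a pose out of reach is approached as far as the arm can. A call is refused whole if a number of a shift passes 0.05 or a number of a turn 0.15, either way. A call with a gripper value outside its range is refused whole. The fingers move at their own pace and stop on an object; FORCE is the grip in N (left out, the last holds). Time passes only in rows, so rows that do not move let the fingers close. It gives the time, the measured TCP pose, the force and the opening at its end, in the units of the state.
- telemetry.read_state(): the state, without advancing time (a new reading comes with each control period).
- optics.read_camera(name): name is "scene" or "side" or "wrist"; returns a dict with "frame" (400x640x3 uint8, blue, green, red), "fx", "fy", "cx", "cy" (pixels), "rvec" (rotation vector, rad) and "tvec" (3), from world to camera coordinates, as OpenCV has them. Camera axes: x right, y down, z forward; pixel columns grow to the right and rows downward; lengths in m; the calibration is good to about 2 mm. The wrist camera is an equidistant fisheye: a pixel r from the principal point sees the ray r / f radians off the axis. A picture is of the moment at which its call begins. There is no depth.
- workorder.close_job(): hands the job in, once; it reports no verdict.
The state is a dict: "t": time; "q": joint angles; "dq": joint speeds; "joint_torque": joint torques, N m; "tool_pos": TCP position; "orientation": TCP orientation; "force": force on the tool from outside, world axes, zero at the start; "wrist_torque": the same for the moment, N m; "opening": finger opening in m.
Only numpy, scipy, OpenCV 4.12 (cv2) and the standard library are available. Lean on these libraries where they do the work, as an engineer would, in place of code of your own. Each camera call takes 0.05 s, during which the arm holds its last target. There are 200 camera calls.

## Working session

There is one attempt and no reset: what is moved stays moved. The work goes in short steps, Python scripts to look and compute and a shell command to move; the robot and the scene stay as the last step left them, time stands still between calls to the robot, and variables do not carry over. Pictures are saved under pics/ and viewed, on a budget of 10 in all, crops included, one or two more only if the job needs it, and the job is handed in when it is done.

```bash
mkdir -p pics; ls; cat > h.py <<'E'
import numpy as np, cv2
from plant import telemetry, optics
from scipy.spatial.transform import Rotation as R
def shot(n,fn=None):
    c=optics.read_camera(n)
    if fn: cv2.imwrite('pics/'+fn,c['frame'])
    return c
def ray(c,u,v,fish=False):
    M=R.from_rotvec(np.ravel(c['rvec'])).as_matrix(); t=np.ravel(c['tvec'])
    x=(u-c['cx'])/c['fx']; y=(v-c['cy'])/c['fy']
    if fish:
        r=np.hypot(x,y); s=np.sin(r)/r if r>1e-9 else 1; d=np.array([x*s,y*s,np.cos(r)])
    else: d=np.array([x,y,1.])
    return -M.T@t, M.T@d
def at(c,u,v,z,fish=False):
    o,d=ray(c,u,v,fish); return o+d*(z-o[2])/d[2]
E
python3 - <<'E'
from h import *
import pickle
D={n:shot(n,n+'0.png') for n in('scene','side','wrist')}
pickle.dump(D,open('c0.pkl','wb'))
for n,c in D.items(): print(n,c['fx'],c['cx'],c['cy'],ray(c,c['cx'],c['cy']))
s=telemetry.read_state();print(s['t'],R.from_rotvec(s['orientation']).as_matrix().round(3))
E
```

```text
pics
scene 465.03335359456037 316.9310605600516 191.10358230288102 (array([ 1.03760778, -1.07629854,  1.14454325]), array([-0.33675306,  0.66849965, -0.663103  ]))
side 386.3948243780741 325.60281284093173 198.99525690707674 (array([ 0.30372873, -0.82175281,  1.06434835]), array([ 0.13782121,  0.64817586, -0.7489148 ]))
wrist 309.70691628693146 323.3786391126127 206.40405344990185 (array([0.07501947, 0.60121884, 0.38362289]), array([ 0.28758542, -0.0795356 , -0.95444681]))
0.15 [[-0.    -0.966  0.26 ]
 [-0.001  0.26   0.966]
 [-1.     0.    -0.001]]
```

View pics/scene0.png

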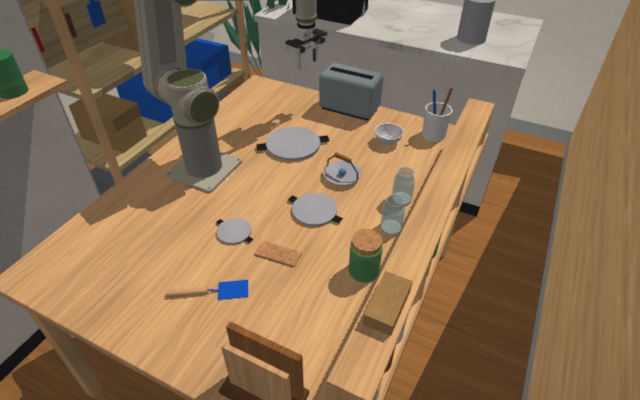

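View pics/side0.png

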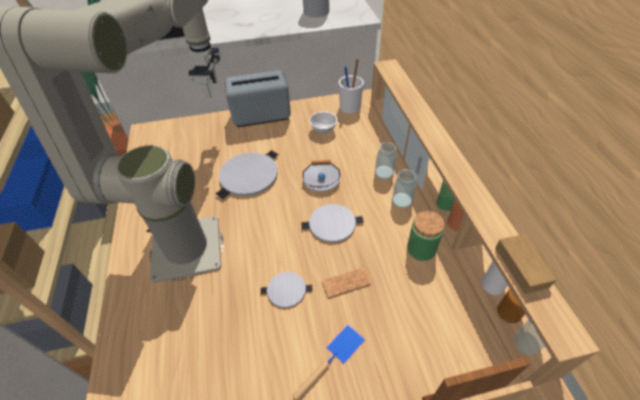

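Three plates are in view. In the scene camera the large one is at (293,143), the middle one at (315,209) and the small one at (234,231). I'll rectify both views to a top-down map at plate-top height to measure them.

```bash
cat >> h.py <<'E'
def topdown(c,x0,x1,y0,y1,z,s=1000):
    # image: rows = x decreasing, cols = y decreasing
    W,H=int((y1-y0)*s),int((x1-x0)*s)
    yy=y1-np.arange(W)/s; xx=x1-np.arange(H)/s
    Y,X=np.meshgrid(yy,xx); P=np.stack([X,Y,np.full_like(X,z)],-1).reshape(-1,3)
    K=np.array([[c['fx'],0,c['cx']],[0,c['fy'],c['cy']],[0,0,1.]])
    p,_=cv2.projectPoints(P,np.ravel(c['rvec']),np.ravel(c['tvec']),K,None)
    p=p.reshape(H,W,2).astype(np.float32)
    return cv2.remap(c['frame'],p[...,0],p[...,1],cv2.INTER_CUBIC)
E
python3 - <<'E'
from h import *
import pickle
D=pickle.load(open('c0.pkl','rb'))
for n,z in (('scene',.0),('side',.0)):
    for nm,uv in dict(big={'scene':(293,143),'side':(249,174)},mid={'scene':(315,209),'side':(332,223)},small={'scene':(234,231),'side':(286,290)},sheet={'scene':(278,254),'side':(346,283)},bowl={'scene':(389,135),'side':(323,123)},dish={'scene':(341,174),'side':(321,178)}).items():
        print(n,nm,at(D[n],*uv[n],.014).round(3))
ims=[topdown(D[n],.22,.80,-.2,.2,.014) for n in('scene','side')]
im=np.hstack(ims)
for k in range(0,im.shape[1],100): cv2.line(im,(k,0),(k,6),(0,0,255),1)
cv2.imwrite('pics/td.png',im)
E
```

```text
scene big [0.239 0.288 0.014]
scene mid [ 0.5   -0.024  0.014]
scene small [ 0.306 -0.24   0.014]
scene sheet [ 0.488 -0.262  0.014]
scene bowl [0.576 0.521 0.014]
scene dish [0.502 0.193 0.014]
side big [0.239 0.285 0.014]
side mid [ 0.493 -0.025  0.014]
side small [ 0.298 -0.24   0.014]
side sheet [ 0.479 -0.26   0.014]
side bowl [0.588 0.524 0.014]
side dish [0.504 0.196 0.014]
```

View pics/td.png

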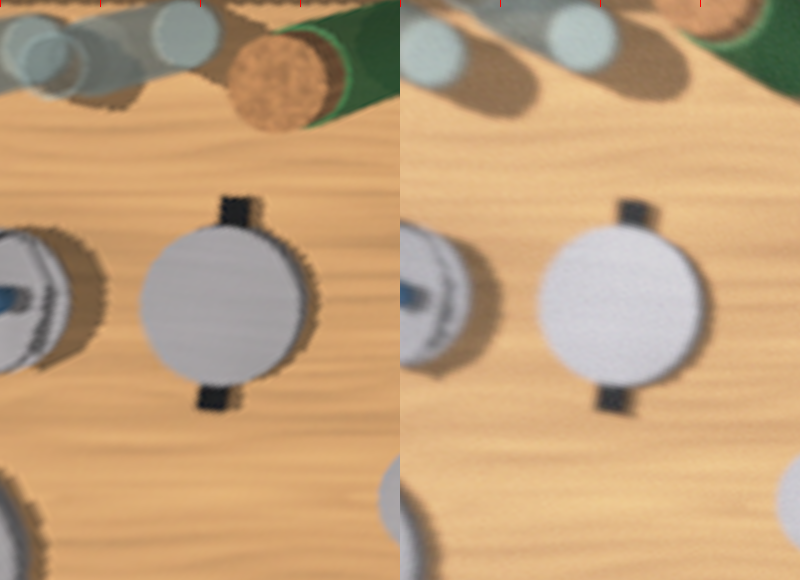

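The rectified map shows the middle plate at map (222,305). It is about 160 mm across with its ears at about -7°, so it is the one meant. The large and small plates don't fit. Next I'll measure the sheet and the dish.

```bash
python3 - <<'E'
from h import *
import pickle
D=pickle.load(open('c0.pkl','rb'))
rows=[]
for n in('scene','side'):
    a=topdown(D[n],.38,.58,-.36,-.16,.008)
    b=topdown(D[n],.40,.60,.09,.29,.024)
    g=topdown(D[n],.40,.60,.09,.29,.103)
    rows.append(np.hstack([a,b,g]))
    # plate fit
    p=topdown(D[n],.37,.63,-.15,.11,.014); h=cv2.cvtColor(p,cv2.COLOR_BGR2HSV)
    m=((h[...,1]<40)&(h[...,2]>100)).astype(np.uint8)
    m=cv2.morphologyEx(m,cv2.MORPH_OPEN,np.ones((25,25),np.uint8))
    cs=max(cv2.findContours(m,0,2)[0],key=cv2.contourArea); (cx,cy),ax,an=cv2.fitEllipse(cs)
    print(n,'plate',.63-cy/1000,.11-cx/1000,ax)
    q=topdown(D[n],.37,.63,-.15,.11,.005); k=(q.max(2)<75).astype(np.uint8)
    N,L,S,C=cv2.connectedComponentsWithStats(k)
    e=[(.63-C[i][1]/1000,.11-C[i][0]/1000,S[i][4]) for i in range(1,N) if S[i][4]>250]; print(np.round(e,3))
    # sheet: darker than table
    lab=cv2.cvtColor(a,cv2.COLOR_BGR2HSV); print('tbl',np.median(lab[:20].reshape(-1,3),0),'sheet',np.median(lab[90:105,90:110].reshape(-1,3),0))
im=np.vstack(rows)
cv2.imwrite('pics/td2.png',cv2.resize(im,None,fx=4/3,fy=4/3))
E
```

```text
scene plate 0.4946878204345703 -0.0220379180908203 (156.86154174804688, 160.13262939453125)
[[ 5.84e-01 -2.70e-02  7.83e+02]
 [ 3.97e-01 -5.00e-03  6.07e+02]]
tbl [ 15. 123. 207.] sheet [ 14. 134. 181.]
side plate 0.49409898376464845 -0.02129144287109376 (159.74232482910156, 163.72286987304688)
[[ 5.90e-01 -2.70e-02  2.60e+02]
 [ 4.02e-01 -6.00e-03  3.77e+02]]
tbl [ 16. 106. 221.] sheet [ 13. 121. 201.]
```

View pics/td2.png

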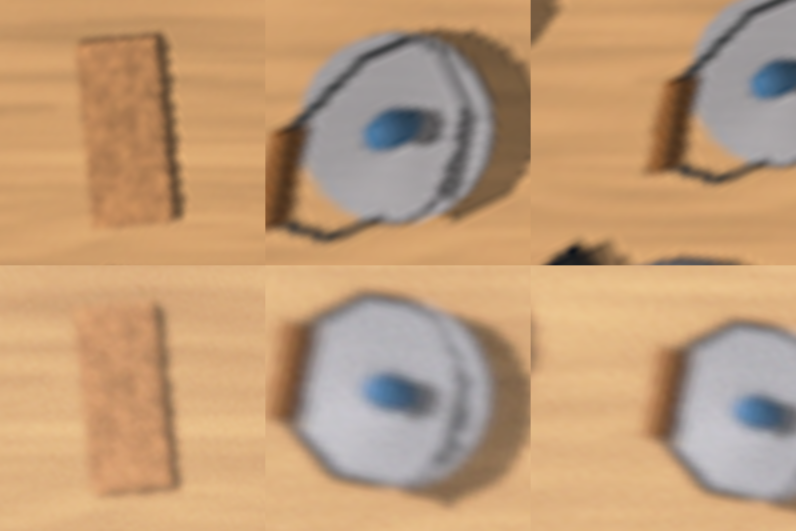

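Plate: centre (0.4945, -0.0215), ears at -6.6°, diameter 160 mm. Sheet: corners measure about 62 x 138 mm, centre (0.482, -0.2555), angle +5.8°. Dish: about (0.5055, 0.191), bar at about -8°. First I move over to the sheet.

```bash
cat >> h.py <<'E'
def need(x,y,z,jawdeg):
    s=telemetry.read_state(); M=R.from_rotvec(s['orientation']).as_matrix(); p=np.array(s['tool_pos'])
    cur=np.degrees(np.arctan2(M[1,2],M[0,2])); d=M.T@(np.array([x,y,z])-p)
    T=np.column_stack([[0,0,-1],[np.sin(np.radians(jawdeg))*-1,np.cos(np.radians(jawdeg)),0],[np.cos(np.radians(jawdeg)),np.sin(np.radians(jawdeg)),0]])
    print('t',round(s['t'],2),'pos',p.round(4),'jaw',cur.round(1),'shift',d.round(4),'turn',R.from_matrix(M.T@T).as_rotvec().round(4),'F',np.round(s['force'],1),'open',round(s['opening'],4),'q',np.round(s['q'],2))
E
r='[0,-0.0296,-0.04,0,0,0,1]'
python3 -m inch '[[[0,-0.0296,-0.04,0,0,0,1],[0,-0.0296,-0.04,0,0,0,1],[0,-0.0296,-0.04,0,0,0,1],[0,-0.0296,-0.04,0,0,0,1],[0,-0.0296,-0.04,0,0,0,1],[0,-0.0296,-0.04,0,0,0,1],[0,-0.0296,-0.04,0,0,0,1],[0,-0.0296,-0.04,0,0,0,1],[0,-0.0296,-0.04,0,0,0,1],[0,-0.0296,-0.04,0,0,0,1],[0,-0.0296,-0.04,0,0,0,1],[0,-0.0296,-0.04,0,0,0,1],[0,-0.0296,-0.04,0,0,0,1],[0,-0.0296,-0.04,0,0,0,1],[0,-0.0296,-0.04,0,0,0,1],[0,-0.0296,-0.04,0,0,0,1],[0,-0.0296,-0.04,0,0,0,1],[0,-0.0296,-0.04,0,0,0,1]]]'
python3 -c "from h import *; need(.482,-.2555,.12,95.8)"
```

```text
t: 1.95
tool_pos: [0.4813, -0.2595, 0.233]
orientation: [-1.026, 1.322, 1.014]
force: [0.7, 0.5, 0.5]
opening: 0.0929
t 1.95 pos [ 0.4813 -0.2595  0.233 ] jaw 75.4 shift [0.1129 0.0008 0.0048] turn [-0.3558 -0.0076  0.0027] F [0.7 0.5 0.5] open 0.0929 q [-0.58 -0.02  1.65 -0.01  1.51 -1.9 ]
```

```bash
python3 -m inch '[[[0.03,0,0.001,-0.12,0,0,1],[0.03,0,0.002,-0.12,0,0,1],[0.03,0,0.001,-0.116,-0.004,0,1],[0.02,0,0,0,0,0,1],[0,0,0,0,0,0,1]]]'
python3 - <<'E'
from h import *
need(.482,-.2555,.019,95.8)
c=shot('wrist')
# rectify fisheye at z=.008
def td(c,x0,x1,y0,y1,z,s=1000):
    W,H=int((y1-y0)*s),int((x1-x0)*s); Y,X=np.meshgrid(y1-np.arange(W)/s,x1-np.arange(H)/s)
    P=np.stack([X,Y,np.full_like(X,z)],-1).reshape(-1,3)
    q=(R.from_rotvec(np.ravel(c['rvec'])).apply(P)+np.ravel(c['tvec']))
    th=np.arctan2(np.hypot(q[:,0],q[:,1]),q[:,2]); ph=np.arctan2(q[:,1],q[:,0])
    u=(c['cx']+c['fx']*th*np.cos(ph)).reshape(H,W).astype(np.float32); v=(c['cy']+c['fy']*th*np.sin(ph)).reshape(H,W).astype(np.float32)
    return cv2.remap(c['frame'],u,v,cv2.INTER_CUBIC)
b=td(c,.382,.582,-.3555,-.1555,.008,2000)
for im in(b,): cv2.circle(im,(200,200),3,(0,0,255),-1)
cv2.imwrite('pics/w1.png',np.hstack([b,cv2.resize(c['frame'][:,120:520],(400,400))]))
E
sed -n '/^def need/,$p' h.py >/dev/null
```

```text
t: 2.45
tool_pos: [0.4826, -0.2642, 0.1175]
orientation: [-1.292, 1.159, 1.286]
force: [-0.4, -0.3, -0.2]
opening: 0.0928
t 2.45 pos [ 0.4826 -0.2642  0.1175] jaw 96.2 shift [ 0.0985 -0.0003  0.0092] turn [ 0.0067 -0.0044  0.0003] F [-0.4 -0.3 -0.2] open 0.0928 q [-0.59  0.08  1.76 -0.    1.3  -2.27]Traceback (most recent call last):
  File "<stdin>", line 14, in <module>
    return _nx.concatenate(arrs, 1, dtype=dtype, casting=casting)
           ~~~~~~~~~~~~~~~^^^^^^^^^^^^^^^^^^^^^^^^^^^^^^^^^^^^^^^
ValueError: all the input array dimensions except for the concatenation axis must match exactly, but along dimension 0, the array at index 0 has size 399 and the array at index 1 has size 400
```

```bash
python3 -m inch '[[[0.02,0,0.009,0,0,0,1],[0,0,0,0,0,0,1]]]' | head -2
cat >> h.py <<'E'
def td(c,x0,x1,y0,y1,z,s=1000):
    W,H=round((y1-y0)*s),round((x1-x0)*s); Y,X=np.meshgrid(y1-np.arange(W)/s,x1-np.arange(H)/s)
    P=np.stack([X,Y,np.full_like(X,z)],-1).reshape(-1,3)
    q=(R.from_rotvec(np.ravel(c['rvec'])).apply(P)+np.ravel(c['tvec']))
    th=np.arctan2(np.hypot(q[:,0],q[:,1]),q[:,2]); ph=np.arctan2(q[:,1],q[:,0])
    u=(c['cx']+c['fx']*th*np.cos(ph)).reshape(H,W).astype(np.float32); v=(c['cy']+c['fy']*th*np.sin(ph)).reshape(H,W).astype(np.float32)
    return cv2.remap(c['frame'],u,v,cv2.INTER_CUBIC)
E
python3 - <<'E'
from h import *
c=shot('wrist')
b=td(c,.382,.582,-.3555,-.1555,.008,2000)
cv2.circle(b,(200,200),3,(0,0,255),-1)
cv2.imwrite('pics/w1.png',np.hstack([b,cv2.resize(c['frame'][:,120:520],(400,400))]))
need(.482,-.2555,.019,95.8)
E
```

```text
t: 2.7
tool_pos: [0.4834, -0.2563, 0.1014]
t 2.75 pos [ 0.485  -0.2578  0.104 ] jaw 96.1 shift [0.0849 0.0033 0.0035] turn [ 0.0058 -0.0103  0.0069] F [ 0.2 -0.9  0.7] open 0.0928 q [-0.58  0.09  1.78 -0.    1.26 -2.26]
```

View pics/w1.png

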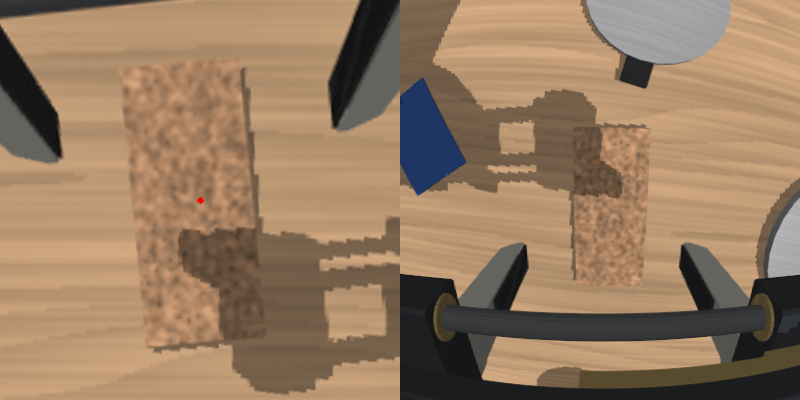

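The sheet's corners in the rectified wrist view are (120,70), (239,58), (265,335) and (147,348). That gives centre (0.481, -0.2525) and angle 5.5°, which agrees with the earlier estimate. Descending.

```bash
python3 -m inch '[[[0.03,0.003,0.005,0.005,-0.008,0.005,1],[0.03,0,0,0,0,0,1],[0.015,0,0,0,0,0,1],[0,0,0,0,0,0,1],[0,0,0,0,0,0,1]]]' >/dev/null
python3 -c "from h import *; need(.481,-.253,.019,95.5)"
```

```text
t 3.25 pos [ 0.4897 -0.2593  0.0394] jaw 95.8 shift [0.0202 0.0083 0.0075] turn [ 0.0057 -0.0139  0.0155] F [-0.   0.1 -0.8] open 0.0934 q [-0.58  0.17  1.82 -0.    1.13 -2.25]
```

```bash
python3 -m inch '[[[0.006,0.008,0.007,0.005,-0.014,0.015,1],[0.006,0.003,0.002,0,-0.003,0.003,1],[0,0,0,0,0,0,1]]]' >/dev/null
python3 -c "from h import *; need(.481,-.253,.019,95.5)"
```

```text
t 3.55 pos [ 0.4793 -0.2525  0.0304] jaw 95.5 shift [ 0.0114 -0.0017 -0.0007] turn [0.0002 0.0012 0.0001] F [-0.1 -0.9  0.1] open 0.0932 q [-0.58  0.18  1.83  0.    1.13 -2.25]
```

```bash
python3 -m inch '[[[0.008,-0.001,0,0,0,0,1],[0.003,0,0,0,0,0,1],[0,0,0,0,0,0,1]]]' >/dev/null
python3 -c "from h import *; need(.481,-.253,.019,95.5)"
```

```text
t 3.85 pos [ 0.4808 -0.2526  0.0192] jaw 95.5 shift [ 0.0002 -0.0002 -0.0004] turn [0.0002 0.0003 0.0012] F [0.4 0.2 0. ] open 0.0928 q [-0.58  0.2   1.83  0.    1.11 -2.25]
```

Close, then lift.

```bash
python3 -m inch '[[[0,0,0,0,0,0,0.55],[0,0,0,0,0,0,0.55],[0,0,0,0,0,0,0.55],[0,0,0,0,0,0,0.55],[0,0,0,0,0,0,0.55],[0,0,0,0,0,0,0.55]]]' 12 >/dev/null
python3 -c "from h import *; need(.481,-.253,.12,95.5)"
python3 -m inch '[[[-0.015,0,0,0,0,0,0.5],[-0.03,0,0,0,0,0,0.5],[-0.03,0,0,0,0,0,0.5],[-0.02,0,0,0,0,0,0.5],[0,0,0,0,0,0,0.5],[0,0,0,0,0,0,0.5]]]' 12 >/dev/null
python3 -c "from h import *; need(.4945,-.0215,.11,83.4)"
```

```text
t 4.45 pos [ 0.4809 -0.2527  0.0192] jaw 95.5 shift [-0.1008 -0.0002 -0.0003] turn [0.0003 0.0004 0.0012] F [-0.6  0.1 -0.3] open 0.0597 q [-0.58  0.2   1.83  0.    1.11 -2.25]
t 5.05 pos [ 0.4804 -0.2525  0.1212] jaw 95.5 shift [ 0.0113 -0.0362  0.2286] turn [0.2115 0.0004 0.0013] F [-1.   0.7 -0.8] open 0.0599 q [-0.58  0.06  1.78  0.    1.3  -2.25]
```

```bash
python3 -m inch '[[[0,-0.004,0.015,0,0,0,0.5],[0,-0.004,0.025,0,0,0,0.5],[0,-0.004,0.025,0,0,0,0.5],[0,-0.004,0.025,0,0,0,0.5],[0,-0.004,0.025,0,0,0,0.5],[0,-0.004,0.025,0,0,0,0.5],[0,-0.004,0.025,0,0,0,0.5],[0,-0.004,0.025,0,0,0,0.5],[0,-0.004,0.02,0,0,0,0.5],[0,0,0.01,0,0,0,0.5],[0,0,0,0.07,0,0,0.5],[0,0,0,0.07,0,0,0.5],[0,0,0,0.07,0,0,0.5],[0,0,0,0,0,0,0.5]]]' >/dev/null
python3 -c "from h import *; need(.4945,-.0215,.09,83.4)"
```

```text
t 6.45 pos [ 0.4816 -0.0087  0.1028] jaw 83.2 shift [ 0.0123 -0.0147 -0.0112] turn [-0.0042  0.0069 -0.0294] F [ 0.3 -0.2 -0.3] open 0.0597 q [-0.13 -0.06  1.93  0.01  1.3  -1.58]
```

```bash
python3 -m inch '[[[0.01,-0.014,-0.011,-0.004,0.007,-0.029,0.5],[0,0,0,0,0,0,0.5],[0,0,0,0,0,0,0.5]]]' >/dev/null
python3 - <<'E'
from h import *
need(.4945,-.0215,.035,83.4)
c=shot('wrist')
b=td(c,.35,.65,-.17,.13,.014,1333)
cv2.imwrite('pics/w2.png',np.hstack([b,c['frame'][:,120:520]]))
E
```

```text
t 6.75 pos [ 0.4922 -0.0208  0.0906] jaw 83.7 shift [ 0.0556 -0.0025 -0.0005] turn [ 0.0048  0.0002 -0.0037] F [-0.3  0.1 -0.9] open 0.0598 q [-0.15 -0.04  1.93  0.    1.25 -1.61]
```

View pics/w2.png

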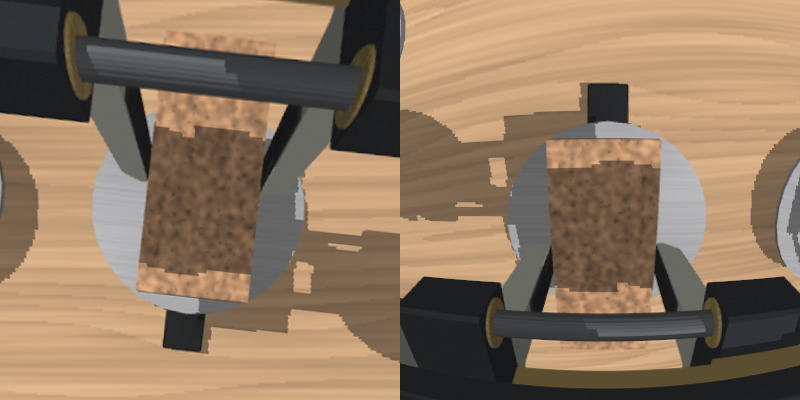

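The wrist view shows the sheet lined up with the visible ear (bottom ear at (185,331)). The plate's edges give its centre as about (0.495, -0.0195). Lowering.

```bash
python3 -m inch '[[[0.02,-0.002,0,0.004,0,-0.003,0.5],[0.018,0,0,0,0,0,0.5],[0.005,0,0,0,0,0,0.5],[0,0,0,0,0,0,0.5]]]' >/dev/null
python3 -c "from h import *; need(.4945,-.0205,.0335,83.4)"
```

```text
t 7.2 pos [ 0.4943 -0.0201  0.0483] jaw 83.6 shift [ 0.0148 -0.0003 -0.0004] turn [ 0.0027  0.0008 -0.0005] F [-0.5 -0.8 -0.5] open 0.0598 q [-0.15  0.03  1.96  0.    1.16 -1.6 ]
```

```bash
python3 -m inch '[[[0.009,0,0,0.003,0,0,0.5],[0.005,0,0,0,0,0,0.5],[0,0,0,0,0,0,0.5]]]' >/dev/null
python3 -c "from h import *; need(.4945,-.0205,.0335,83.4)"
```

```text
t 7.5 pos [ 0.4954 -0.02    0.0352] jaw 83.4 shift [ 0.0017  0.0008 -0.0006] turn [0.     0.0009 0.0016] F [-0.6  0.5  0.3] open 0.0599 q [-0.14  0.05  1.96  0.    1.13 -1.6 ]
```

```bash
python3 -m inch '[[[0.0015,0,0,0,0,0,0.5],[0,0,0,0,0,0,0.5]]]' >/dev/null
python3 -c "from h import *; need(.4945,-.0205,.0335,83.4)"
python3 -m inch '[[[0,0,0,0,0,0,0.75],[0,0,0,0,0,0,0.75],[0,0,0,0,0,0,0.75],[0,0,0,0,0,0,0.75],[-0.02,0,0,0,0,0,0.75],[-0.04,0,0,0,0,0,0.75],[-0.05,0,0,0,0,0,0.75],[-0.05,0,0,0,0,0,0.75],[-0.03,0,0,0,0,0,0.75],[0,0,0,0,0,0,0.75],[0,0,0,0,0,0,0.75]]]' >/dev/null
python3 -c "from h import *; need(.505,.191,.22,82)"
```

```text
t 7.7 pos [ 0.4957 -0.0201  0.0341] jaw 83.4 shift [ 0.0006  0.0012 -0.0006] turn [0.     0.0009 0.0022] F [ 0.3  0.5 -0.8] open 0.0594 q [-0.14  0.05  1.96  0.    1.13 -1.6 ]
t 8.8 pos [ 0.494  -0.0201  0.2312] jaw 83.4 shift [0.0114 0.0134 0.2109] turn [0.0243 0.001  0.0007] F [-0.1  0.4 -0.5] open 0.0697 q [-0.15 -0.16  1.78  0.    1.52 -1.6 ]
```

```bash
python3 -m inch '[[[0,0.001,0.025,0,0,0,0.75],[0.002,0.001,0.03,0,0,0,0.75],[0.002,0.001,0.03,0,0,0,0.75],[0.002,0.001,0.03,0,0,0,0.75],[0.002,0.001,0.03,0,0,0,0.75],[0,0,0.03,0,0,0,0.75],[0,0,0.02,0,0,0,0.75],[0,0,0.01,0.02,0,0,0.75],[0,0,0,0,0,0,0.75],[0,0,0,0,0,0,0.75]]]' >/dev/null
python3 - <<'E'
from h import *
c=shot('wrist'); need(.505,.191,.22,82); s=shot('scene')
b=td(c,.405,.605,.09,.29,.103,2000)
p=topdown(s,.395,.595,-.12,.08,.018,2000)
cv2.imwrite('pics/w3.png',np.hstack([b[:399,:399],p[:399,:399]]))
E
```

```text
t 9.85 pos [0.5051 0.1896 0.2037] jaw 82.1 shift [-0.0163  0.0007  0.0012] turn [ 0.0018 -0.0077 -0.0234] F [-0.5 -0.5 -0.5] open 0.0694 q [ 0.26  0.01  1.68  0.    1.48 -1.17]
```

View pics/w3.png

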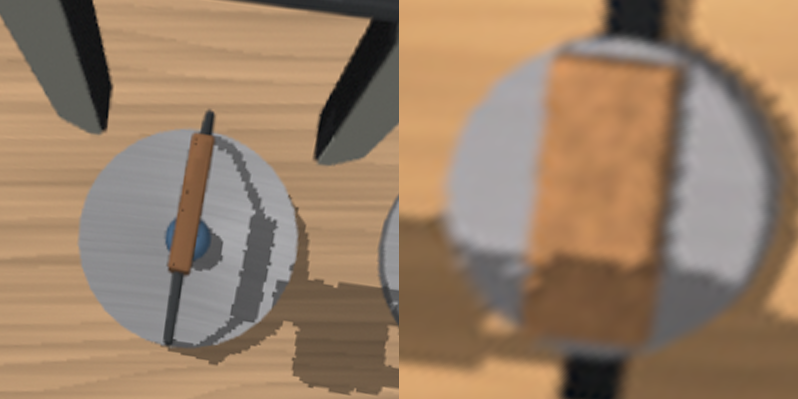

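The right half shows the sheet lying centred, ear to ear. In the left half the bar runs from (202,134) to (179,271), about 69.5 mm long, so the dish is at about (0.504, 0.194) with its x axis at -9.5°. Descending around the bar with the jaw at 80.5°.

```bash
python3 -m inch '[[[0,0.001,0.003,0.03,-0.008,-0.023,0.6],[0.025,0,0,0,0,0,0.6],[0.025,0,0,0,0,0,0.6],[0.01,0,0,0,0,0,0.6],[0,0,0,0,0,0,0.6],[0,0,0,0,0,0,0.6]]]' >/dev/null
python3 -c "from h import *; need(.504,.1935,.093,80.5)"
```

```text
t 10.5 pos [0.5063 0.1883 0.1442] jaw 80.0 shift [0.0512 0.0034 0.0047] turn [-0.0082  0.0009  0.0041] F [ 0.1  1.2 -0.2] open 0.0561 q [ 0.26  0.03  1.77 -0.    1.34 -1.13]
```

```bash
python3 -m inch '[[[0,0.003,0.005,-0.008,0,0.004,0.6],[0,0,0,0,0,0,0.6],[0,0,0,0,0,0,0.6]]]' >/dev/null
python3 - <<'E'
from h import *
c=shot('wrist'); need(.504,.1935,.093,80.5)
b=td(c,.43,.58,.115,.265,.103,2666)
cv2.circle(b,(200,200),3,(0,0,255),-1)
cv2.imwrite('pics/w4.png',b)
h=cv2.cvtColor(b,cv2.COLOR_BGR2HSV)
m=((h[...,0]<14)&(h[...,1]>110)&(h[...,2]<190)).astype(np.uint8); m=cv2.morphologyEx(m,cv2.MORPH_OPEN,np.ones((7,7)))
k=max(cv2.findContours(m,0,2)[0],key=cv2.contourArea); r=cv2.minAreaRect(k);print(r, .58-r[0][1]/2666,.265-r[0][0]/2666)
E
```

```text
t 10.85 pos [0.5059 0.1944 0.1474] jaw 80.5 shift [ 0.0543  0.0019 -0.0014] turn [0.0001 0.0029 0.0038] F [0.6 1.2 0.6] open 0.0556 q [ 0.27  0.03  1.76  0.    1.35 -1.13]
((194.15225219726562, 163.0314178466797), (29.78518295288086, 103.9994125366211), 11.659293174743652) 0.5188479302900676 0.1921746991008006
```

View pics/w4.png

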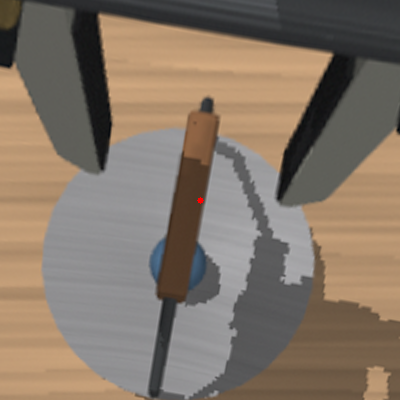

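The bar's ends here are (203,115) and (173,298), so its centre is (0.503, 0.194) at -9.3°. That agrees with the last measurement.

```bash
python3 -m inch '[[[0.018,0.002,-0.001,0,0.003,0.003,0.6],[0.018,0.001,0,0,0,0,0.6],[0.008,0,0,0,0,0,0.6],[0,0,0,0,0,0,0.6],[0,0,0,0,0,0,0.6]]]' >/dev/null
python3 -c "from h import *; need(.503,.194,.093,80.6)"
```

```text
t 11.35 pos [0.5024 0.194  0.0998] jaw 80.5 shift [ 0.0068 -0.0006  0.0001] turn [-0.0011 -0.0006  0.0006] F [ 0.2 -0.   0.3] open 0.0562 q [ 0.27  0.07  1.8  -0.    1.26 -1.13]
```

```bash
python3 -m inch '[[[0.005,0,0,0,0,0,0.6],[0,0,0,0,0,0,0.6]]]' >/dev/null
python3 -c "from h import *; need(.503,.194,.093,80.6)"
```

```text
t 11.55 pos [0.5028 0.194  0.095 ] jaw 80.5 shift [ 0.002  -0.0002  0.    ] turn [-0.0012 -0.0003  0.0012] F [0.2 0.1 0.6] open 0.056 q [ 0.27  0.08  1.81 -0.    1.25 -1.13]
```

```bash
python3 -m inch '[[[0.001,0,0,0,0,0,0.35],[0,0,0,0,0,0,0.25],[0,0,0,0,0,0,0.2],[0,0,0,0,0,0,0.17],[0,0,0,0,0,0,0.15],[0,0,0,0,0,0,0.13],[0,0,0,0,0,0,0.1],[0,0,0,0,0,0,0.05],[0,0,0,0,0,0,0.05],[0,0,0,0,0,0,0.05]]]' 30 >/dev/null
python3 -c "from h import *; need(.503,.194,.16,80.6)"
python3 -m inch '[[[-0.003,0,0,0,0,0,0.05],[-0.004,0,0,0,0,0,0.05],[-0.006,0,0,0,0,0,0.05],[-0.008,0,0,0,0,0,0.05],[-0.008,0,0,0,0,0,0.05],[-0.008,0,0,0,0,0,0.05],[-0.008,0,0,0,0,0,0.05],[-0.008,0,0,0,0,0,0.05],[-0.008,0,0,0,0,0,0.05],[-0.008,0,0,0,0,0,0.05],[-0.008,0,0,0,0,0,0.05],[-0.005,0,0,0,0,0,0.05],[-0.003,0,0,0,0,0,0.05],[0,0,0,0,0,0,0.05],[0,0,0,0,0,0,0.05]]]' >/dev/null
python3 -c "from h import *; need(.4945,-.0205,.17,-6.6)"
```

```text
t 12.55 pos [0.504  0.1944 0.0956] jaw 80.5 shift [-0.0644  0.0006 -0.0004] turn [-0.0012  0.0009  0.0038] F [ 0.4 -0.4  0.3] open 0.0115 q [ 0.27  0.08  1.81 -0.    1.25 -1.13]
t 14.05 pos [0.503  0.1942 0.188 ] jaw 80.5 shift [ 0.018  -0.0269 -0.2131] turn [1.5207 0.0024 0.0019] F [-0.4 -0.1 -2.6] open 0.0119 q [ 0.27 -0.01  1.72 -0.    1.43 -1.13]
```

```bash
python3 -m inch '[[[0,0,-0.002,0,0,0,0.05],[0,0,-0.004,0,0,0,0.05],[0,-0.001,-0.006,0,0,0,0.05],[0,-0.001,-0.008,0,0,0,0.05],[0.001,-0.001,-0.01,0,0,0,0.05],[0.001,-0.001,-0.01,0,0,0,0.05],[0.001,-0.001,-0.01,0,0,0,0.05],[0.001,-0.001,-0.01,0,0,0,0.05],[0.001,-0.001,-0.01,0,0,0,0.05],[0.001,-0.001,-0.01,0,0,0,0.05],[0.001,-0.001,-0.01,0,0,0,0.05],[0.001,-0.001,-0.01,0,0,0,0.05]]]' >/dev/null
python3 -c "from h import *; need(.4945,-.0205,.17,-6.6)"
```

```text
t 15.25 pos [0.4948 0.0846 0.1778] jaw 80.5 shift [ 0.008  -0.017  -0.1037] turn [ 1.5206e+00 -4.0000e-04  1.3000e-03] F [ 0.5 -0.4 -2.8] open 0.0115 q [ 0.07 -0.1   1.83 -0.    1.41 -1.34]
```

```bash
python3 -m inch '[[[0,-0.002,-0.01,0,0,0,0.05],[0,-0.002,-0.01,0,0,0,0.05],[0,-0.002,-0.01,0,0,0,0.05],[0,-0.002,-0.01,0,0,0,0.05],[0,-0.002,-0.01,0,0,0,0.05],[0,-0.001,-0.01,0,0,0,0.05],[0,-0.001,-0.009,0,0,0,0.05],[0,-0.001,-0.008,0,0,0,0.05],[0,-0.001,-0.006,0,0,0,0.05],[0,-0.001,-0.004,0,0,0,0.05],[0,0,-0.002,0,0,0,0.05],[0,0,0,0,0,0,0.05],[0,0,0,0,0,0,0.05]]]' >/dev/null
python3 -c "from h import *; need(.4945,-.0205,.17,-6.6)"
```

```text
t 16.55 pos [ 0.4949 -0.0149  0.178 ] jaw 80.4 shift [ 0.008  -0.0005 -0.0056] turn [ 1.5192e+00 -1.0000e-04  1.4000e-03] F [ 0.5  0.2 -2.2] open 0.0121 q [-0.13 -0.12  1.85 -0.    1.42 -1.54]
```

```bash
python3 -m inch '[[[0,0,-0.002,0.01,0,0,0.05],[0,0,-0.002,0.025,0,0,0.05],[0,0,-0.001,0.04,0,0,0.05],[0,0,0,0.05,0,0,0.05],[0,0,0,0.06,0,0,0.05],[0,0,0,0.06,0,0,0.05],[0,0,0,0.06,0,0,0.05],[0,0,0,0.06,0,0,0.05],[0,0,0,0.06,0,0,0.05],[0,0,0,0.06,0,0,0.05],[0,0,0,0.06,0,0,0.05],[0,0,0,0.06,0,0,0.05],[0,0,0,0.06,0,0,0.05],[0,0,0,0.06,0,0,0.05],[0,0,0,0.06,0,0,0.05],[0,0,0,0.06,0,0,0.05]]]' >/dev/null
python3 -c "from h import *; need(.4945,-.0205,.17,-6.6)"
```

```text
t 18.15 pos [ 0.4936 -0.019   0.178 ] jaw 29.2 shift [ 0.008  -0.0017  0.    ] turn [6.245e-01 3.000e-04 9.000e-04] F [-0.4  0.4 -3.6] open 0.0118 q [-0.14 -0.13  1.85 -0.    1.42 -0.65]
```

```bash
python3 -m inch '[[[0,0,0,0.06,0,0,0.05],[0,0,0,0.06,0,0,0.05],[0,0,0,0.06,0,0,0.05],[0,0,0,0.06,0,0,0.05],[0,0,0,0.06,0,0,0.05],[0,0,0,0.06,0,0,0.05],[0,0,0,0.06,0,0,0.05],[0,0,0,0.06,0,0,0.05],[0,0,0,0.05,0,0,0.05],[0.001,0,0,0.04,0,0,0.05],[0.002,0,0,0.025,0,0,0.05],[0.002,0,0,0.015,0,0,0.05],[0.002,0,0,0.005,0,0,0.05],[0.001,0,0,0,0,0,0.05],[0,0,0,0,0,0,0.05],[0,0,0,0,0,0,0.05],[0,0,0,0,0,0,0.05]]]' >/dev/null
python3 - <<'E'
from h import *
need(.4945,-.0205,.168,-6.6)
c=shot('wrist'); s=shot('side')
b=td(c,.35,.64,-.165,.125,.097,1380)
cv2.imwrite('pics/w5.png',np.hstack([b[:400,:400],cv2.resize(s['frame'][140:290,255:405],(400,400),interpolation=cv2.INTER_CUBIC)]))
E
```

```text
t 19.85 pos [ 0.4932 -0.0184  0.1692] jaw -8.4 shift [ 0.0012 -0.0019  0.0015] turn [-0.0306  0.0002  0.0007] F [ 0.3  0.4 -2.5] open 0.0117 q [-0.14 -0.12  1.86 -0.    1.4   0.01]
```

View pics/w5.png

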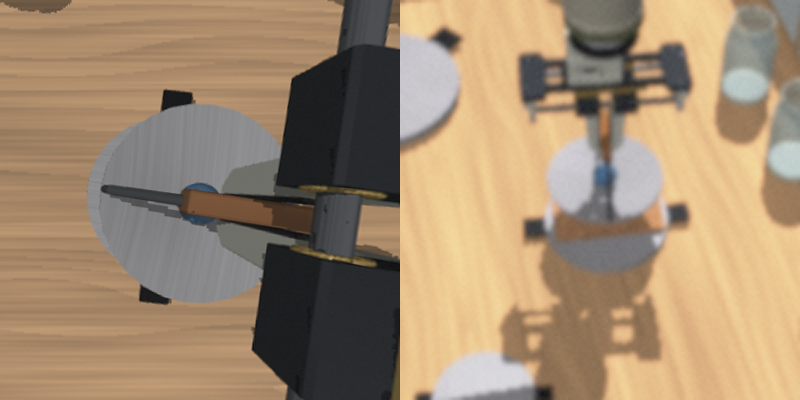

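The wrist view shows the ball at (200,203), in the middle of the dish (rows 103–302, left edge about 100). The side view shows the dish hanging level and clear above the sheet, with the bar square to the ears. One small trim, then settle.

```bash
python3 -m inch '[[[0,-0.001,0.001,-0.015,0,0,0.05],[0,-0.001,0,-0.015,0,0,0.05],[0,0,0,0,0,0,0.05],[0,0,0,0,0,0,0.05],[0,0,0,0,0,0,0.05],[0,0,0,0,0,0,0.05],[0,0,0,0,0,0,0.05],[0,0,0,0,0,0,0.05],[0,0,0,0,0,0,0.05],[0,0,0,0,0,0,0.05],[0,0,0,0,0,0,0.05],[0,0,0,0,0,0,0.05]]]' >/dev/null
python3 - <<'E'
from h import *
need(.4945,-.0205,.168,-6.6)
def blue(c):
    h=cv2.cvtColor(td(c,.44,.55,-.075,.035,.097,2000),cv2.COLOR_BGR2HSV)
    m=((abs(h[...,0].astype(int)-105)<12)&(h[...,1]>90)); y,x=np.nonzero(m); return .55-(y.min()+y.max())/4000,.035-(x.min()+x.max())/4000,len(x)
print(blue(shot('wrist')))
s=shot('side'); 
p=topdown(s,.38,.61,-.13,.09,.097,1800); q=topdown(s,.38,.61,-.13,.09,.018,1800)
cv2.imwrite('pics/w6.png',np.hstack([p,q]))
E
```

```text
t 21.15 pos [ 0.4942 -0.0208  0.1695] jaw -6.5 shift [0.0015 0.0003 0.0002] turn [0.0022 0.0007 0.0007] F [-0.1  0.3 -1.9] open 0.0118 q [-0.15 -0.12  1.86 -0.    1.4  -0.03]
(np.float64(0.49375), np.float64(-0.0215), 612)
```

View pics/w6.png

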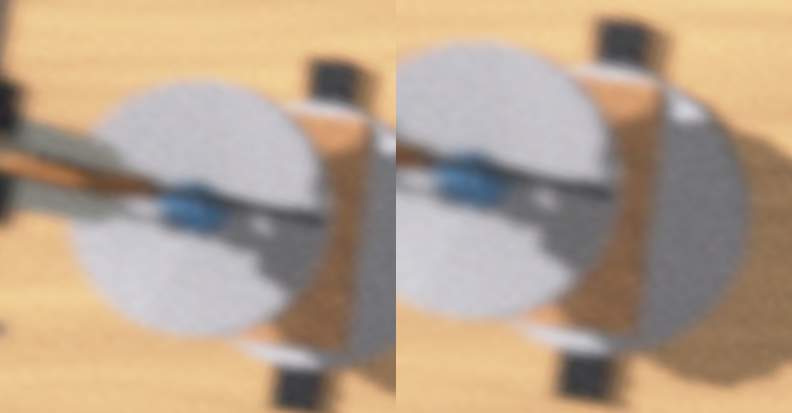

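At rim height the side view puts the dish at rectified (200,208), which is (0.494, -0.021). That is over the plate's centre, and the ball and sheet are in place. Handing in.

```bash
python3 -c "
from plant import workorder; print(workorder.close_job())"
```

```text
the job is handed in; nothing more can be done
None
```

I handed the job in at about 21 s of robot time, against the 69 s limit. No verdict is reported, so the checks below are my own, and none of them failed or disagreed.

- **Sheet:** The cork sheet is laid and released on the 160 mm plate, flat and lengthwise from ear to ear. The camera check after release showed it centred.
- **Dish:** It was lifted by its bar, carried over and turned a quarter turn. It finished held at about (0.494, -0.021), against the plate's centre at (0.4945, -0.0215). The foot is about 5 cm above the sheet, a height I took from the gripper position, not from a picture. The bar is within about 1° of square to the ears.
- **Ball:** It appeared within about 2 mm of the dish's middle in the last pictures. The dish looked level to within about 1–2°, judged by eye from the rim.
- **Plate and bystanders:** The plate did not visibly move. I did not measure the jars, canister, scraper and bowl again at the end, but the gripper never came near them.

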